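Change over the roll-top bread bins

ROBOT

A 6-joint arm with a two-finger parallel gripper is mounted at the origin on the work surface. World frame = base frame: x ahead of the robot, y to its left, z up, the work surface at z = 0. Lengths are in m, angles in rad, forces in N, time in s.
With the tool pointing down it reaches from about 0.2 to 0.875 m from the base axis. Payload 3.4 kg.
Tool frame: the origin (TCP) lies between the finger pads; the fingertips stand 25 mm ahead of it and the grasp point (between the pads) lies 6 mm ahead of it; z points along the fingers, y is the line along which they close (so a half turn about z gives the same grasp; the last joint's range is limited). The gripper opens to 94 mm and grips with 3 to 60 N. Pads are 16 mm wide; open, the fingers measure 119 mm over their backs; the gripper's body (75 mm by 177 mm) begins 78 mm behind the grasp point.
Start: joints at [-1.27, 0.276, 1.505, -0, 1.361, -0.121], TCP at [0.235, -0.525, 0.207] pointing down, gripper open.
Joint ranges: [-2.89, 2.89], [-0.75, 2.08], [0.22, 2.7], [-1.18, 4.32], [0.11, 2.71], [-2.7, 2.7]. Speed limits (rad/s): [2.57, 2.57, 3.14, 3.14, 3.14, 3.14].

INTERFACE

Orientations are given as [roll, pitch, yaw] about the fixed x, y, z axes, in that order (R = Rz(yaw) Ry(pitch) Rx(roll)).
In Python, from workcell import env gives the robot as it stands.
- The arm moves only by the tool step_arm, never from a script. Its argument "motion" is a list of rows, each a list of 2 entries, a list of its own where there are three numbers: the shift along the tool's x, y, z in m, then the turn, a rotation vector about the tool's x, y, z in rad. In form: [[[tx, ty, tz], [rx, ry, rz]], ...]. A call has 1 to 20 rows; each row shifts and turns the commanded pose from where the row before left it, along the tool's axes as they then stand; what a row does not reach is not made up. A row lasts 1/8 s, in which the tool goes at most 62.5 mm and 10.7 degrees, less where a joint would pass 70% of its speed; a pose out of reach is approached as far as the arm can. A call with a gripper value outside its range is refused whole. "claw" is the gripper command: -1 is shut, 1 is fully open, values between are in proportion, set as the call begins (left out, the last holds). The fingers move at their own pace and stop on an object; "grip_force" is the grip in N (left out, the last holds). Time passes only in rows, so rows that do not move let the fingers close. It gives the time, the measured TCP pose, the force, the opening and the grip force at its end, in the units of the state.
- env.read_state(): the state, without advancing time (a new reading comes with each control period).
- env.read_camera(name): name is "scene" or "top"; returns a dict with "image" (384x512x3 uint8, blue, green, red), "fx", "fy", "cx", "cy" (pixels), "R" (3x3) and "t" (3): a world point X has camera coordinates R X + t. Camera axes: x right, y down, z forward; pixel columns grow to the right and rows downward; lengths in m; the calibration is good to about 2 mm. A picture is of the moment at which its call begins. There is no depth.
- env.job_done(): hands the job in; it is judged then, once.
The state is a dict: "time_s": time; "q": joint angles; "dq": joint speeds; "effort": joint torques, N m; "position": TCP position; "tool_rot": TCP orientation; "wrist_force": force on the tool from outside, world axes, zero at the start; "moment": the same for the moment, N m; "width": finger opening in m; "gripper_force": force on a finger pad.
Only numpy, scipy, OpenCV 4.12 (cv2) and the standard library are available. Lean on these libraries where they do the work, as an engineer would, in place of code of your own. Each camera call takes 0.05 s, during which the arm holds its last target. There are 200 camera calls.

TASK

Change over the two roll-top bread bins on the steel counter: roll the slatted cover of the narrow bin fully shut, and roll the cover of the wide bin fully open, ready for service. Either may be done first; let go of both covers at the end.

Things in the scene. Friction and masses are not known exactly. Their poses are not given: they have to be found in the camera images.
- wide_grip (a point): the wide bin's grip: black tab amid the cover's front edge, 18 mm thick across the bin, 24 along the track, 48 out from the cover; point 30 mm outside the cover, 150 from the axis. Shut, the tab points to the bin's front and 18 deg up; fully open 87 deg up. Point's axes: shut, x level to the bin's back, y along the roll axis (left, seen from the robot), z up; opening by q turns them +q about y
- wide_cover (a joint): wide bread bin: fixed steel half-barrel 260 mm wide, 256 deep, 165 high, its mouth roughly to the robot. Slatted aluminium cover, outer radius 120 mm, rolls in circular tracks about a level axis across the bin, 35 mm above the table. Value: rad, 0 shut, 1.2 fully open (stops at both), cover then in the rear shell. Moves with 1 to 8 N at the grip, stays where left
- narrow_grip (a point): the narrow bin's grip: black tab amid the cover's front edge, 18 mm thick across the bin, 24 along the track, 48 out from the cover; point 30 mm outside the cover, 150 from the axis. Shut, the tab points to the bin's front and 18 deg up; fully open 87 deg up. Point's axes: shut, x level to the bin's back, y along the roll axis (left, seen from the robot), z up; opening by q turns them +q about y
- narrow_cover (a joint): narrow bread bin: fixed steel half-barrel 150 mm wide, 256 deep, 165 high, its mouth roughly to the robot. Slatted aluminium cover, outer radius 120 mm, rolls in circular tracks about a level axis across the bin, 35 mm above the table. Value: rad, 0 shut, 1.2 fully open (stops at both), cover then in the rear shell. Moves with 1 to 8 N at the grip, stays where left

How it is judged:
At the end, for the whole second after the job is handed in: The wide bin's cover is open to within 0.18 rad (10 degrees) of its stop (joint above 1.02), the narrow bin's cover is within 0.18 rad (10 degrees) of shut (joint below 0.18), and both covers are at rest (slower than 0.05 rad/s) (value of joint wide_cover above 1.02 rad and value of joint narrow_cover below 0.18 rad and velocity of joint wide_cover between -0.05 and 0.05 rad/s and velocity of joint narrow_cover between -0.05 and 0.05 rad/s); the robot touches nothing.
It also fails if it takes over 54 s, if anything falls off the work surface, if the arm or the gripper's body presses on something with over 40 N, if the wrist force passes 120 N, or if a joint passes its speed limit or range.

## Working session

There is one attempt and no reset: what is moved stays moved. The work goes in short steps, Python scripts to look and compute and a tool call to move; the robot and the scene stay as the last step left them, time stands still between calls to the robot, and variables do not carry over. Pictures are saved under pics/ and viewed, at most 10 in all, crops included, and the job is handed in when it is done.

Besides the shell and the picture viewer there is one more tool, called after "Request:" as name(argument=value, ...), one argument or row to a line, values as JSON. step_arm: Moves the arm, as the interface text tells. Its arguments: {"type":"object","properties":{"motion":{"type":"array","items":{"type":"array"}},"claw":{"type":"number"},"grip_force":{"type":"number"}},"required":["motion"]}

```bash
mkdir -p pics
cat > look.py <<'E'
import sys,cv2,pickle
from workcell import env
def snap(tag):
    for n in ("scene","top"):
        c=env.read_camera(n); cv2.imwrite(f"pics/{n}_{tag}.png",cv2.resize(c["image"],None,fx=1.56,fy=1.56,interpolation=cv2.INTER_CUBIC))
        cv2.imwrite(f"pics/raw_{n}_{tag}.png",c["image"]); pickle.dump(c,open(f"{n}_{tag}.pkl","wb"))
if __name__=="__main__":
    snap(sys.argv[1]); s=env.read_state(); print(s)
E
python3 look.py a; ls
```

```text
{'time_s': 0.1, 'q': array([-1.27001236e+00,  2.76523709e-01,  1.50594227e+00, -9.40391034e-06,
        1.36070935e+00, -1.21003029e-01]), 'dq': array([-3.86416582e-06, -1.49890442e-03, -2.67499573e-03, -1.68892092e-03,
        7.02593964e-04, -1.59499036e-03]), 'effort': array([ 1.26380022e-03, -4.05457377e+01, -2.37779671e+01,  7.05043855e-02,
        2.99029180e-02, -4.84950704e-05]), 'position': array([ 0.23524714, -0.52414913,  0.20662144]), 'tool_rot': array([-3.14002044e+00, -1.81915221e-04,  4.21788825e-01]), 'wrist_force': array([-0.3634061 ,  0.32898027, -0.17152617]), 'moment': array([ 0.00228949, -0.01027122, -0.01867333]), 'gripper_force': 0.0, 'width': 0.09435913329831634}
look.py
pics
scene_a.pkl
top_a.pkl
```

View pics/scene_a.png

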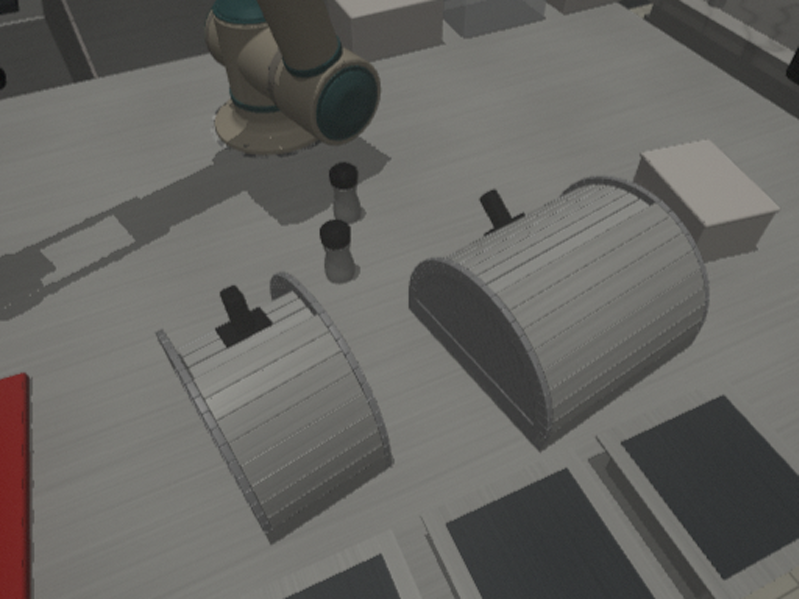

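View pics/top_a.png

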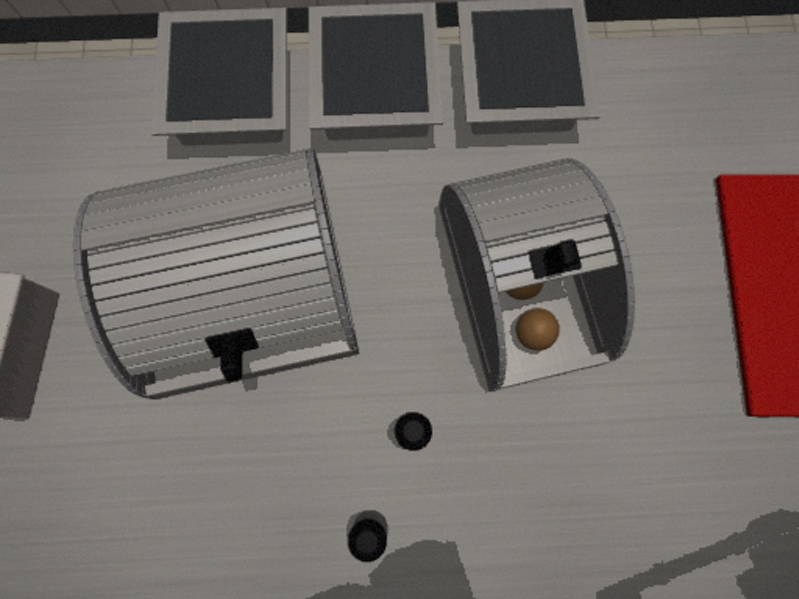

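The scene picture shows the narrow bin (tab at 235,300) and the wide bin (tab at 495,210). In the top picture, the wide tab is at (233,355) with the cover nearly shut, and the narrow tab is at (555,258) with the cover mostly open. Two shakers stand in front, at (413,431) and (367,540). Next I'll enlarge crops to read the points.

Run:
```python
import cv2,pickle
def crop(n,x,y,w,h,s):
    im=cv2.imread(f"pics/raw_{n}_a.png")[y:y+h,x:x+w]
    im=cv2.convertScaleAbs(im,alpha=1.6,beta=10)
    im=cv2.resize(im,None,fx=s,fy=s,interpolation=cv2.INTER_CUBIC)
    # ticks every 10px
    for i in range(0,w,10): cv2.line(im,(i*s,0),(i*s,12 if (x+i)%50==0 else 5),(0,0,255),1)
    for i in range(0,h,10): cv2.line(im,(0,i*s),(12 if (y+i)%50==0 else 5,i*s),(0,0,255),1)
    return im
cv2.imwrite("pics/c1.png",crop("top",40,90,200,170,4)[:600])
cv2.imwrite("pics/c2.png",crop("top",270,95,150,160,4)[:600])
a=crop("scene",90,170,170,180,3);cv2.imwrite("pics/c3.png",a)
cv2.imwrite("pics/c4.png",crop("scene",250,100,210,195,3))
for n in("top","scene"):
    c=pickle.load(open(f"{n}_a.pkl","rb"));print(n,c["fx"],c["cx"],c["cy"],(-c["R"].T@c["t"]).round(3),c["R"].round(3).tolist())
```

```text
top 365.44632861099126 252.66317875362938 193.66483704639404 [ 0.406 -0.006  0.719] [[-0.042, -0.999, 0.0], [-0.973, 0.041, -0.226], [0.225, -0.01, -0.974]]
scene 392.4794662974383 252.324029302462 191.14471804064442 [ 0.982 -0.187  0.641] [[0.409, 0.912, -0.016], [0.693, -0.322, -0.645], [-0.594, 0.253, -0.764]]
```

View pics/c1.png

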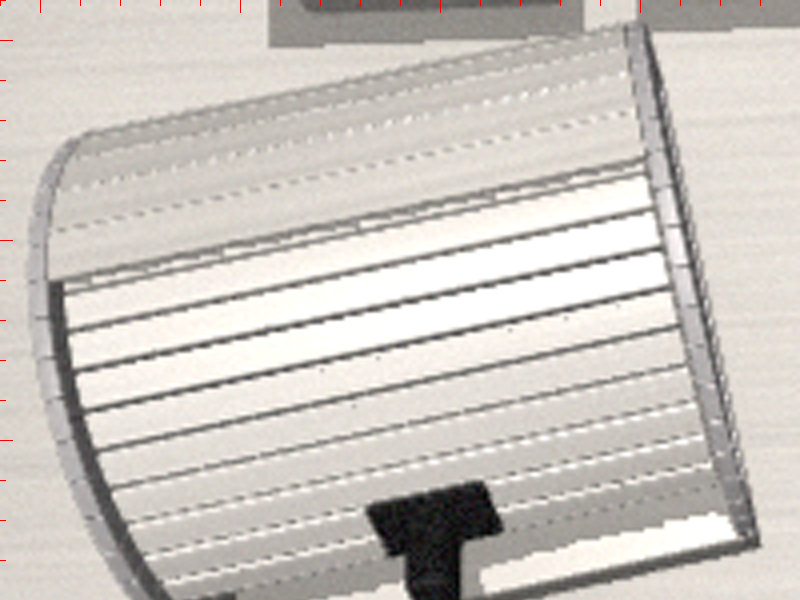

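View pics/c2.png

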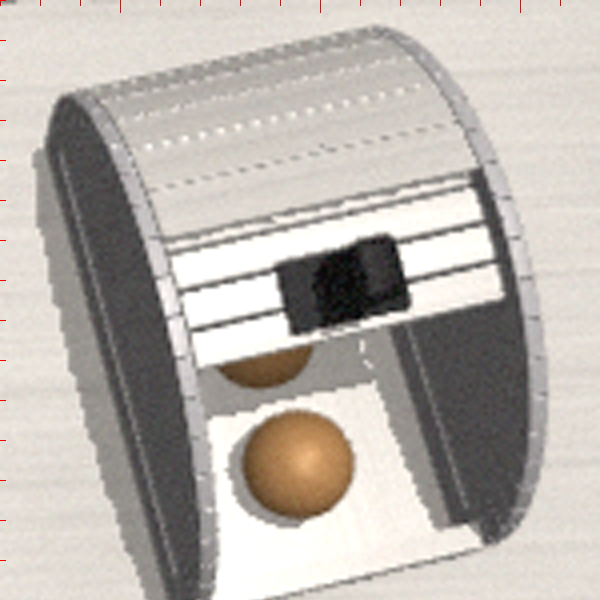

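View pics/c3.png

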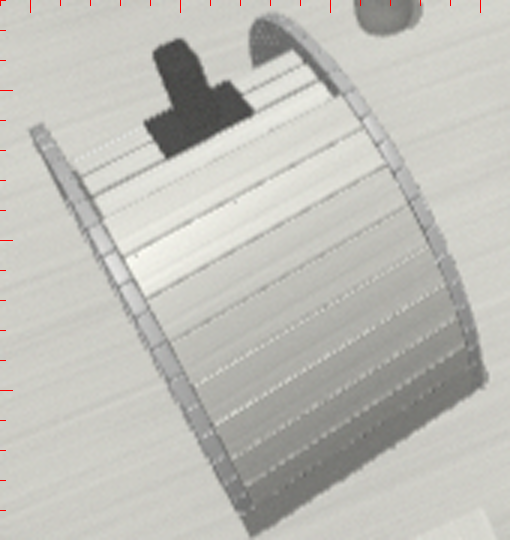

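View pics/c4.png

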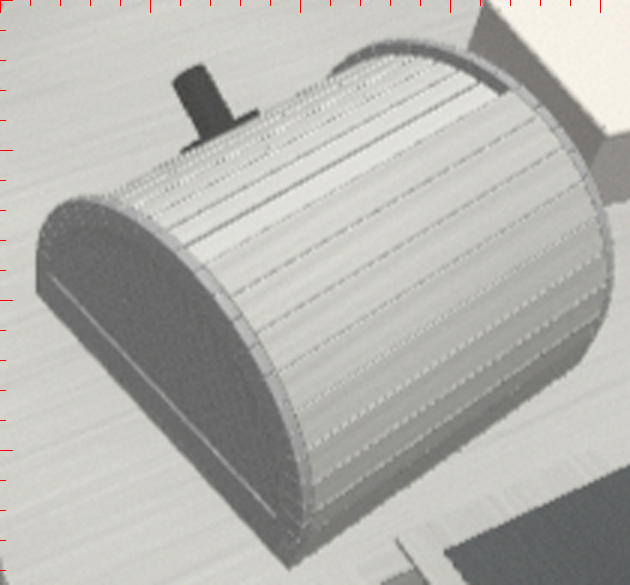

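The crops give the shell's bottom corners and the tab tips and bases, so I'll fit both poses. The wide tip is at about (312,125) scene and (149,240) top. The narrow tip is at about (147,186) scene and (366,160) top.

```bash
cat > fit.py <<'E'
import numpy as np,pickle
from scipy.optimize import least_squares
C={n:pickle.load(open(f"{n}_a.pkl","rb")) for n in("top","scene")}
def proj(n,X):
    c=C[n];p=c["R"]@X+c["t"];return np.array([c["fx"]*p[0]/p[2]+c["cx"],c["fy"]*p[1]/p[2]+c["cy"]])
def world(p,l):
    x,y,w=p[:3];return np.array([x+np.cos(w)*l[0]-np.sin(w)*l[1],y+np.sin(w)*l[0]+np.cos(w)*l[1],l[2]])
def tab(q,r): a=np.radians(18)+q;return [-r*np.cos(a),0,.035+r*np.sin(a)]
def fit(name,h,obs):
    def f(p): return np.concatenate([proj(n,world(p,tab(p[3],l) if np.isscalar(l) else [l[0]*.128,l[1]*h,0]))-uv for n,l,uv in obs])
    r=least_squares(f,[.5,.2 if h>.1 else -.15,0,.5],loss="soft_l1",f_scale=2)
    p=r.x;print(name,p.round(4),"grip",world(p,tab(p[3],.15)).round(4));print(f(p).reshape(-1,2).round(1).tolist());return p
if __name__=="__main__":
    fit("wide",.13,[("top",(-1,-1),(230,226.2)),("top",(-1,1),(96,254)),("scene",(1,-1),(346.7,289.3)),("scene",(1,1),(443.3,222.7)),("scene",(-1,-1),(262.3,197.3)),
     ("scene",.168,(312.3,125)),("top",.168,(149,240)),("scene",.122,(323,144))])
    fit("narrow",.075,[("top",(-1,-1),(392,230.5)),("top",(-1,1),(313.6,249.6)),("scene",(1,-1),(173.3,348.3)),("scene",(1,1),(252.3,296)),
     ("scene",.168,(146.7,186)),("top",.168,(366,160)),("scene",.122,(156.7,208)),("top",.122,(355.7,167))])
E
python3 fit.py
```

```text
wide [0.6128 0.1863 0.1723 0.2514] grip [0.488  0.1646 0.1154]
[[-1.2, -0.3], [1.8, 0.1], [-0.8, 1.1], [0.1, -1.0], [-0.0, 0.2], [-0.5, -0.2], [-2.0, 0.3], [0.1, 0.8]]
narrow [ 0.5933 -0.1758  0.211   1.1002] grip [ 0.5704 -0.1807  0.1832]
[[-4.6, 1.4], [0.9, 1.5], [2.1, 0.8], [-1.1, 0.6], [0.2, 1.4], [-0.5, 1.7], [-1.3, 1.1], [-0.1, -0.7]]
```

```bash
cat > plan.py <<'E'
import numpy as np,json
from scipy.spatial.transform import Rotation as Ro
from workcell import env
from fit import world,tab
B={"n":[.5933,-.1758,.211],"w":[.6128,.1863,.1723]}
def pose(b,q,tilt,back=0.,r=.15):
    """TCP pose with grasp point on the grip at cover value q, tool tilted forward from down, backed off along tool z"""
    w=B[b][2]; R=Ro.from_euler("xyz",[np.pi,0,w])*Ro.from_rotvec([0,np.radians(tilt),0])
    return world(B[b],tab(q,r))-R.apply([0,0,.006+back]),R
def rows(wps):
    """wps: list of (pos,R,n); prints rounded tool-frame rows from the present pose"""
    s=env.read_state();p=s["position"];R=Ro.from_euler("xyz",s["tool_rot"]);out=[]
    for P,Q,n in wps:
        for k in range(n,0,-1):
            t=R.inv().apply((P-p)/k).round(3);r=((R.inv()*Q).as_rotvec()/k).round(2)
            out.append([t.tolist(),r.tolist()]);p=p+R.apply(t);R=R*Ro.from_rotvec(r)
    print(len(out),json.dumps(out).replace(" ","").replace("-0.0,","0,").replace("-0.0]","0]").replace("0.0,","0,").replace("0.0]","0]"));print(s["position"].round(4),s["tool_rot"].round(3),s["q"].round(2),"end",p.round(3))
E
python3 - <<'E'
from plan import *
a=pose("n",1.10,0,.10);print(a[0])
g=pose("n",1.10,0)
rows([(a[0],a[1],12),(g[0],g[1],6)])
E
```

```text
[ 0.57041936 -0.18070076  0.28916362]
18 [[[0.037,-0.015,-0.007],[0,0,0.02]],[[0.037,-0.015,-0.007],[0,0,0.02]],[[0.037,-0.016,-0.007],[0,0,0.02]],[[0.036,-0.017,-0.007],[0,0,0.02]],[[0.036,-0.018,-0.007],[0,0,0.02]],[[0.036,-0.018,-0.007],[0,0,0.02]],[[0.035,-0.019,-0.007],[0,0,0.02]],[[0.035,-0.02,-0.007],[0,0,0.01]],[[0.034,-0.02,-0.007],[0,0,0.02]],[[0.034,-0.021,-0.006],[0,0,0.01]],[[0.034,-0.021,-0.007],[0,0,0.02]],[[0.034,-0.022,-0.006],[0,0,0.01]],[[0,0,0.017],[0,0,0]],[[0,0,0.017],[0,0,0]],[[0,0,0.016],[0,0,0]],[[0,0,0.017],[0,0,0]],[[0,0,0.016],[0,0,0]],[[0,0.001,0.017],[0,0,0]]]
[ 0.2352 -0.5241  0.2066] [-3.14  -0.     0.422] [-1.27  0.28  1.51 -0.    1.36 -0.12] end [ 0.571 -0.181  0.189]
```

Request:
step_arm(
  motion=[
    [[0.037,-0.015,-0.007],[0,0,0.02]],
    [[0.037,-0.015,-0.007],[0,0,0.02]],
    [[0.037,-0.016,-0.007],[0,0,0.02]],
    [[0.036,-0.017,-0.007],[0,0,0.02]],
    [[0.036,-0.018,-0.007],[0,0,0.02]],
    [[0.036,-0.018,-0.007],[0,0,0.02]],
    [[0.035,-0.019,-0.007],[0,0,0.02]],
    [[0.035,-0.02,-0.007],[0,0,0.01]],
    [[0.034,-0.02,-0.007],[0,0,0.02]],
    [[0.034,-0.021,-0.006],[0,0,0.01]],
    [[0.034,-0.021,-0.007],[0,0,0.02]],
    [[0.034,-0.022,-0.006],[0,0,0.01]],
    [[0,0,0],[0,0,0]],
    [[0,0,0],[0,0,0]],
  ],
  claw=1,
)

```text
time_s: 1.85
position: [0.5702, -0.1808, 0.2887]
tool_rot: [-3.141, 0.002, 0.212]
wrist_force: [0.1, 0.7, -0.4]
width: 0.0942
gripper_force: 0.0
```

Run:
```python
from plan import *
g=pose("n",1.10,0)
rows([(g[0],g[1],6)])
```

```text
6 [[[0,0,0.017],[0,0,0]],[[0,0,0.017],[0,0,0]],[[0,0,0.016],[0,0,0]],[[0,0,0.017],[0,0,0]],[[0,0,0.016],[0,0,0]],[[0,0,0.017],[0,0,0]]]
[ 0.5702 -0.1808  0.2887] [-3.141e+00  2.000e-03  2.120e-01] [-0.42  0.28  1.3  -0.    1.56  0.94] end [ 0.57  -0.181  0.189]
```

Request:
step_arm(
  motion=[
    [[0,0,0.017],[0,0,0]],
    [[0,0,0.017],[0,0,0]],
    [[0,0,0.016],[0,0,0]],
    [[0,0,0.017],[0,0,0]],
    [[0,0,0.016],[0,0,0]],
    [[0,0,0.017],[0,0,0]],
    [[0,0,0],[0,0,0]],
    [[0,0,0],[0,0,0]],
  ],
)

```text
time_s: 2.85
position: [0.571, -0.181, 0.1898]
tool_rot: [3.141, -0.001, 0.212]
wrist_force: [0.0, -0.5, -0.0]
width: 0.094
gripper_force: 0.0
```

Request:
step_arm(
  motion=[
    [[0,0,0],[0,0,0]],
    [[0,0,0],[0,0,0]],
    [[0,0,0],[0,0,0]],
    [[0,0,0],[0,0,0]],
    [[0,0,0],[0,0,0]],
    [[0,0,0],[0,0,0]],
    [[0,0,0],[0,0,0]],
    [[0,0,0],[0,0,0]],
  ],
  claw=-1,
  grip_force=15,
)

```text
time_s: 3.85
position: [0.5708, -0.1807, 0.1894]
tool_rot: [3.141, 0.0, 0.212]
wrist_force: [-0.8, -1.2, -1.1]
width: 0.0179
gripper_force: 15.1
```

Run:
```python
from plan import *
n=18; w=[]
for i in range(1,n+1):
    f=i/n; w.append((*pose("n",1.10*(1-f),40*f),1))
rows(w)
```

```text
18 [[[-0.01,0,0.002],[0,0.04,0]],[[-0.009,0,0.002],[0,0.04,0]],[[-0.009,0,0.002],[0,0.04,0]],[[-0.009,0,0.002],[0,0.04,0]],[[-0.009,0,0.003],[0,0.03,0]],[[-0.009,0,0.002],[0,0.04,0]],[[-0.009,0,0.003],[0,0.04,0]],[[-0.009,0,0.003],[0,0.04,0]],[[-0.009,0,0.004],[0,0.04,0]],[[-0.008,0,0.003],[0,0.04,0]],[[-0.009,0,0.004],[0,0.04,0]],[[-0.009,0,0.004],[0,0.04,0]],[[-0.008,0,0.004],[0,0.03,0]],[[-0.008,0,0.004],[0,0.04,0]],[[-0.009,0,0.004],[0,0.04,0]],[[-0.008,0,0.005],[0,0.04,0]],[[-0.008,0,0.005],[0,0.04,0]],[[-0.008,0,0.005],[0,0.04,0]]]
[ 0.5708 -0.1807  0.1894] [3.141 0.    0.212] [-0.42  0.32  1.48 -0.    1.34  0.94] end [ 0.45  -0.207  0.086]
```

Gripped: the width of 17.9 mm matches the tab. I'll do the first half of the arc, then check.

Request:
step_arm(
  motion=[
    [[-0.01,0,0.002],[0,0.04,0]],
    [[-0.009,0,0.002],[0,0.04,0]],
    [[-0.009,0,0.002],[0,0.04,0]],
    [[-0.009,0,0.002],[0,0.04,0]],
    [[-0.009,0,0.003],[0,0.03,0]],
    [[-0.009,0,0.002],[0,0.04,0]],
    [[-0.009,0,0.003],[0,0.04,0]],
    [[-0.009,0,0.003],[0,0.04,0]],
    [[-0.009,0,0.004],[0,0.04,0]],
  ],
)

```text
time_s: 4.97
position: [0.4961, -0.1951, 0.1555]
tool_rot: [-3.139, -0.353, 0.211]
wrist_force: [-3.7, 4.7, 6.7]
width: 0.0178
gripper_force: 15.0
```

Request:
step_arm(
  motion=[
    [[-0.008,0,0.003],[0,0.04,0]],
    [[-0.009,0,0.004],[0,0.04,0]],
    [[-0.009,0,0.004],[0,0.04,0]],
    [[-0.008,0,0.004],[0,0.03,0]],
    [[-0.008,0,0.004],[0,0.04,0]],
    [[-0.009,0,0.004],[0,0.04,0]],
    [[-0.008,0,0.005],[0,0.04,0]],
    [[-0.008,0,0.005],[0,0.04,0]],
    [[-0.008,0,0.005],[0,0.04,0]],
    [[0,0,0],[0,0,0]],
    [[0,0,0],[0,0,0]],
  ],
)

```text
time_s: 6.35
position: [0.4487, -0.2041, 0.0844]
tool_rot: [-3.138, -0.697, 0.212]
wrist_force: [-7.2, 3.7, 0.0]
width: 0.0179
gripper_force: 15.0
```

Run:
```python
from plan import *
s=env.read_state();R=Ro.from_euler("xyz",s["tool_rot"]);g=s["position"]+R.apply([0,0,.006])
b=B["n"];d=np.array([np.cos(b[2]),np.sin(b[2])])@(g[:2]-b[:2]);print("q",np.arctan2(g[2]-.035,-d)-np.radians(18),"r",np.hypot(d,g[2]-.035),s["width"],s["wrist_force"],s["q"].round(2))
```

```text
q -0.011491991589021033 r 0.15027428832885117 0.017944859810940572 [-7.18618762  3.73414008  0.03000669] [-1.11  0.19  2.31  1.07  0.79 -0.6 ]
```

Request:
step_arm(
  motion=[
    [[0,0,0],[0,0,0]],
    [[0,0,0],[0,0,0]],
    [[0,0,0],[0,0,0]],
    [[0,0,0],[0,0,0]],
    [[0,0,0],[0,0,0]],
    [[0,0,0],[0,0,0]],
  ],
  claw=1,
)

```text
time_s: 7.1
position: [0.4503, -0.2066, 0.0856]
tool_rot: [3.141, -0.7, 0.212]
wrist_force: [0.3, -0.0, -0.5]
width: 0.0747
gripper_force: 0.0
```

Request:
step_arm(
  motion=[
    [[0,0,-0.015],[0,0,0]],
    [[0,0,-0.02],[0,0,0]],
    [[0,0,-0.02],[0,0,0]],
    [[0,0,-0.02],[0,0,0]],
    [[0,0,-0.02],[0,0,0]],
    [[0.015,0,-0.02],[0,0,0]],
    [[0.015,0,-0.02],[0,0,0]],
    [[0.015,0,-0.02],[0,0,0]],
    [[0,0,0],[0,0,0]],
  ],
)

```text
time_s: 8.22
position: [0.3865, -0.2213, 0.2343]
tool_rot: [3.136, -0.7, 0.215]
wrist_force: [-0.4, 0.0, -0.9]
width: 0.0939
gripper_force: 0.0
```

Run:
```python
from plan import *
a=pose("w",.2514,35,.12);g=pose("w",.2514,35);print(a[0])
hi=a[0]+[-.02,-.02,.08]
rows([(hi,a[1],12),(a[0],a[1],3),(g[0],g[1],7)])
```

```text
[0.41683133 0.15219645 0.21859637]
22 [[[0.009,-0.029,0],[0,-0.01,0]],[[0.009,-0.029,0],[0,-0.01,0]],[[0.009,-0.029,0],[0,-0.01,0]],[[0.009,-0.028,0],[0,-0.01,0]],[[0.009,-0.029,0],[0,-0.01,0]],[[0.009,-0.028,0],[0,-0.01,0]],[[0.009,-0.029,0],[0,0,0.01]],[[0.009,-0.029,0],[0,-0.01,0]],[[0.008,-0.028,0],[0,0,0.01]],[[0.008,-0.029,0],[-0.01,-0.01,0]],[[0.008,-0.028,-0.001],[0,0,0.01]],[[0.008,-0.029,-0.001],[-0.01,-0.01,0]],[[-0.009,-0.005,0.026],[0,0,0]],[[-0.009,-0.006,0.027],[0,0,0]],[[-0.008,-0.005,0.026],[0,0,0]],[[0,0,0.017],[0,0,0]],[[0,0,0.017],[0,0,0]],[[0,0,0.017],[0,0,0]],[[0,0,0.017],[0,0,0]],[[0,0,0.017],[0,0,0]],[[0,0,0.018],[0,0,0]],[[0,0,0.017],[0,0,0]]]
[ 0.3865 -0.2213  0.2343] [ 3.136 -0.7    0.215] [-1.32 -0.09  2.1   0.76  1.21 -0.27] end [0.485 0.164 0.121]
```

Request:
step_arm(
  motion=[
    [[0.009,-0.029,0],[0,-0.01,0]],
    [[0.009,-0.029,0],[0,-0.01,0]],
    [[0.009,-0.029,0],[0,-0.01,0]],
    [[0.009,-0.028,0],[0,-0.01,0]],
    [[0.009,-0.029,0],[0,-0.01,0]],
    [[0.009,-0.028,0],[0,-0.01,0]],
    [[0.009,-0.029,0],[0,0,0.01]],
    [[0.009,-0.029,0],[0,-0.01,0]],
    [[0.008,-0.028,0],[0,0,0.01]],
    [[0.008,-0.029,0],[-0.01,-0.01,0]],
    [[0.008,-0.028,-0.001],[0,0,0.01]],
    [[0.008,-0.029,-0.001],[-0.01,-0.01,0]],
    [[-0.009,-0.005,0.026],[0,0,0]],
    [[-0.009,-0.006,0.027],[0,0,0]],
    [[-0.008,-0.005,0.026],[0,0,0]],
    [[0,0,0],[0,0,0]],
    [[0,0,0],[0,0,0]],
  ],
)

```text
time_s: 10.35
position: [0.4168, 0.1529, 0.2194]
tool_rot: [-3.14, -0.609, 0.175]
wrist_force: [0.2, 0.2, -0.0]
width: 0.0942
gripper_force: 0.0
```

```bash
python3 - <<'E'
from plan import *
g=pose("w",.2514,35)
rows([(g[0],g[1],7)])
E
python3 look.py b >/dev/null
```

```text
7 [[[0,0,0.017],[0,0,0]],[[0,0,0.017],[0,0,0]],[[0,0,0.017],[0,0,0]],[[0,0,0.017],[0,0,0]],[[0,0,0.018],[0,0,0]],[[0,0.001,0.017],[0,0,0]],[[0,0,0.018],[0,0,0]]]
[0.4168 0.1529 0.2194] [-3.14  -0.609  0.175] [ 0.21 -0.24  2.19 -0.04  0.59  1.63] end [0.485 0.164 0.12 ]
```

View pics/scene_b.png

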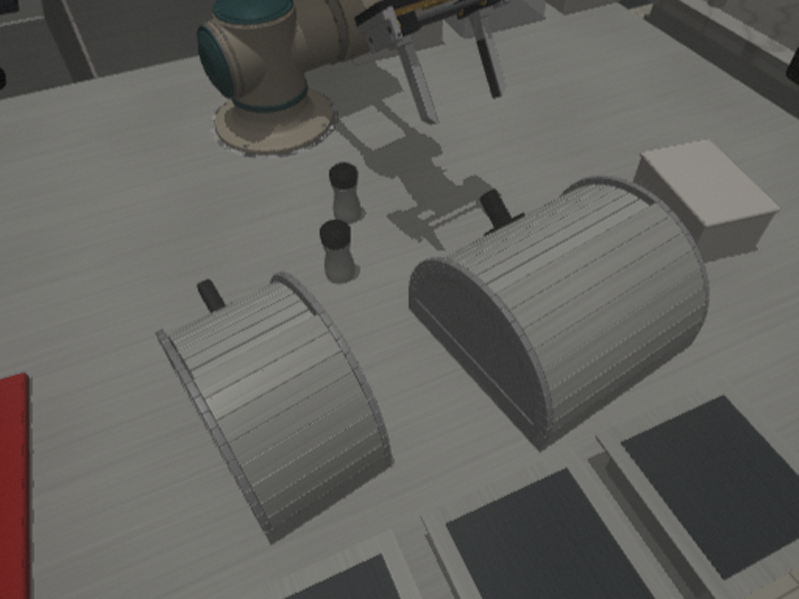

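The narrow cover has rolled forward, with its tab tip now at (207,287). The shakers haven't moved, and the fingers line up with the wide tab at (495,210).

Request:
step_arm(
  motion=[
    [[0,0,0.017],[0,0,0]],
    [[0,0,0.017],[0,0,0]],
    [[0,0,0.017],[0,0,0]],
    [[0,0,0.017],[0,0,0]],
    [[0,0,0.018],[0,0,0]],
    [[0,0.001,0.017],[0,0,0]],
    [[0,0,0.018],[0,0,0]],
    [[0,0,0],[0,0,0]],
    [[0,0,0],[0,0,0]],
  ],
)

```text
time_s: 11.58
position: [0.4855, 0.1641, 0.1211]
tool_rot: [-3.14, -0.611, 0.175]
wrist_force: [0.8, -0.7, -0.2]
width: 0.0942
gripper_force: 0.0
```

Request:
step_arm(
  motion=[
    [[0,0,0],[0,0,0]],
    [[0,0,0],[0,0,0]],
    [[0,0,0],[0,0,0]],
    [[0,0,0],[0,0,0]],
    [[0,0,0],[0,0,0]],
    [[0,0,0],[0,0,0]],
    [[0,0,0],[0,0,0]],
    [[0,0,0],[0,0,0]],
  ],
  claw=-1,
  grip_force=15,
)

```text
time_s: 12.58
position: [0.4854, 0.1625, 0.12]
tool_rot: [3.138, -0.609, 0.178]
wrist_force: [5.3, -29.9, 1.7]
width: 0.0195
gripper_force: 15.0
```

Run:
```python
from plan import *
from fit import proj
for q in(0,.1,.2,.3): print(q,proj("scene",world(B["n"],tab(q,.168)))*1.5625)
n=18; w=[]
for i in range(1,n+1):
    f=i/n; w.append((*pose("w",.25+.95*f,35*(1-f)),1))
rows(w)
```

```text
0 [200.74824755 287.52973749]
0.1 [199.48472961 281.82514849]
0.2 [198.87860553 277.05307792]
0.3 [198.97920894 273.32021702]
18 [[[0.007,-0.002,-0.003],[0,-0.03,0.01]],[[0.008,0,-0.003],[0,-0.04,0]],[[0.007,0,-0.003],[0,-0.03,0]],[[0.008,0,-0.002],[0,-0.03,0]],[[0.008,0,-0.002],[0,-0.04,0]],[[0.008,0,-0.002],[0,-0.03,0]],[[0.008,0,-0.002],[0,-0.04,0]],[[0.007,0,-0.002],[0,-0.03,0]],[[0.008,0,-0.002],[0,-0.03,0]],[[0.008,0,-0.002],[0,-0.04,0]],[[0.008,0,-0.001],[0,-0.03,0]],[[0.008,0,-0.001],[0,-0.04,0]],[[0.008,0,-0.002],[0,-0.03,0]],[[0.008,0,-0.001],[0,-0.03,0]],[[0.009,0,0],[0,-0.04,0]],[[0.008,0,-0.001],[0,-0.03,0]],[[0.008,0,-0.001],[0,-0.04,0]],[[0.008,0,0],[0,-0.03,0]]]
[0.4854 0.1625 0.12  ] [ 3.138 -0.609  0.178] [ 0.2   0.02  2.28 -0.06  0.23  1.65] end [0.605 0.185 0.191]
```

The grip pulled 30 N sideways, so the tab sits slightly toward -y. I'll shift to relieve it.

Request:
step_arm(
  motion=[
    [[0,0.001,0],[0,0,0]],
    [[0,0.001,0],[0,0,0]],
    [[0,0,0],[0,0,0]],
  ],
)

```text
time_s: 12.95
position: [0.4856, 0.1614, 0.12]
tool_rot: [-3.142, -0.609, 0.176]
wrist_force: [2.9, -8.0, -0.3]
width: 0.018
gripper_force: 15.0
```

Request:
step_arm(
  motion=[
    [[0.007,0.001,-0.003],[0,-0.03,0]],
    [[0.008,0,-0.003],[0,-0.04,0]],
    [[0.007,0,-0.003],[0,-0.03,0]],
    [[0.008,0,-0.002],[0,-0.03,0]],
    [[0.008,0,-0.002],[0,-0.04,0]],
    [[0.008,0,-0.002],[0,-0.03,0]],
    [[0.008,0,-0.002],[0,-0.04,0]],
    [[0.007,0,-0.002],[0,-0.03,0]],
    [[0.008,0,-0.002],[0,-0.03,0]],
  ],
)

```text
time_s: 14.08
position: [0.5327, 0.1699, 0.1666]
tool_rot: [-3.14, -0.3, 0.176]
wrist_force: [1.4, -0.3, -10.1]
width: 0.0179
gripper_force: 15.0
```

Request:
step_arm(
  motion=[
    [[0.008,0,-0.002],[0,-0.04,0]],
    [[0.008,0,-0.001],[0,-0.03,0]],
    [[0.008,0,-0.001],[0,-0.04,0]],
    [[0.008,0,-0.002],[0,-0.03,0]],
    [[0.008,0,-0.001],[0,-0.03,0]],
    [[0.009,0,0],[0,-0.04,0]],
    [[0.008,0,-0.001],[0,-0.03,0]],
    [[0.008,0,-0.001],[0,-0.04,0]],
    [[0.008,0,0],[0,-0.03,0]],
    [[0,0,0],[0,0,0]],
    [[0,0,0],[0,0,0]],
  ],
)

```text
time_s: 15.45
position: [0.6048, 0.1829, 0.1888]
tool_rot: [-3.14, 0.001, 0.176]
wrist_force: [4.3, 2.0, -14.4]
width: 0.018
gripper_force: 15.0
```

Run:
```python
from plan import *
s=env.read_state();R=Ro.from_euler("xyz",s["tool_rot"]);g=s["position"]+R.apply([0,0,.006])
b=B["w"];d=np.array([np.cos(b[2]),np.sin(b[2])])@(g[:2]-b[:2]);print("q",np.arctan2(g[2]-.035,-d)-np.radians(18),"r",np.hypot(d,g[2]-.035),s["q"].round(2))
```

```text
q 1.1994027859502634 r 0.14801815918660532 [0.18 0.37 1.41 0.   1.36 1.58]
```

Now at the open stop. I'll release and lift clear.

Request:
step_arm(
  motion=[
    [[0,0,0],[0,0,0]],
    [[0,0,0],[0,0,0]],
    [[0,0,0],[0,0,0]],
    [[0,0,0],[0,0,0]],
    [[0,0,0],[0,0,0]],
    [[0,0,0],[0,0,0]],
    [[0,0,0],[0,0,0]],
    [[0,0,0],[0,0,0]],
  ],
  claw=1,
)

```text
time_s: 16.45
position: [0.605, 0.1824, 0.1909]
tool_rot: [-3.14, 0.0, 0.176]
wrist_force: [0.4, 0.3, -0.3]
width: 0.0923
gripper_force: 0.0
```

Request:
step_arm(
  motion=[
    [[0,0,-0.015],[0,0,0]],
    [[0,0,-0.02],[0,0,0]],
    [[0,0,-0.02],[0,0,0]],
    [[0,0,-0.02],[0,0,0]],
    [[0,0,-0.025],[0,0,0]],
    [[-0.03,0,-0.02],[0,0,0]],
    [[-0.04,0,0],[0,0,0]],
    [[-0.04,0,0],[0,0,0]],
    [[-0.04,0,0],[0,0,0]],
    [[-0.03,0,0],[0,0,0]],
    [[0,0,0],[0,0,0]],
    [[0,0,0],[0,0,0]],
  ],
)

```text
time_s: 17.95
position: [0.429, 0.1509, 0.3119]
tool_rot: [-3.14, -0.002, 0.176]
wrist_force: [-0.8, 0.1, 0.8]
width: 0.094
gripper_force: 0.0
```

```bash
python3 look.py c >/dev/null
```

```text
(no output)
```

View pics/scene_c.png

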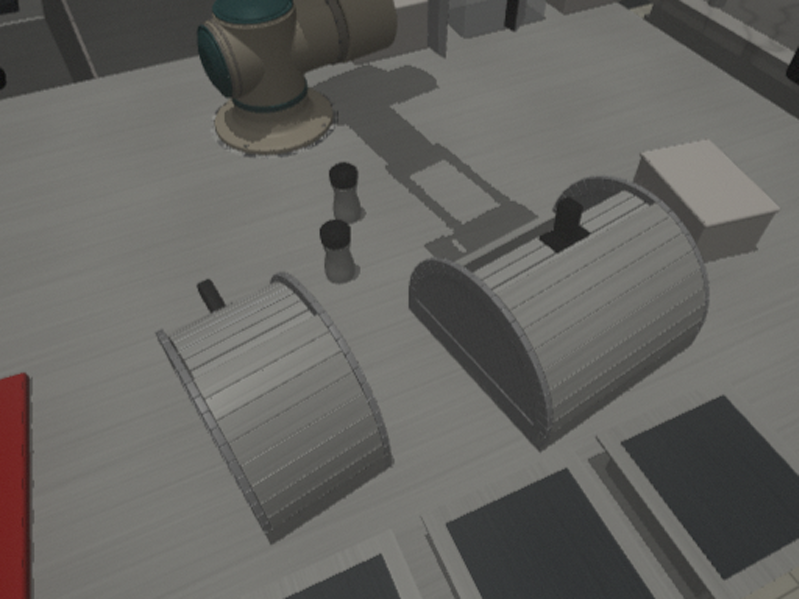

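The wide tab now stands upright at (567,220), so that cover is open. The narrow tab is still at the shut position (208,290). The arm is clear, so I'm handing in.

```bash
python3 -c "
from workcell import env
print(env.job_done())"
```

```text
the job is handed in; nothing more can be done
None
```

I handed the job in at about 18 s with the narrow bin's cover rolled shut (about 0 rad), the wide bin's cover rolled open to its stop (about 1.2 rad), and the arm clear of both; both values come from the gripper pose just before each release, the last picture agrees, and the hand-in returned no verdict.

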